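Lay a bottle on the bottle roller

TASK

Lay the brown black-capped bottle on its side on the bottle roller, so that it lies level on all four wheels with its foot pushing the red sprung pad back and its cap held in front of the brass-nosed end stop. Let go of it there, clamped by the spring. Leave the white-capped bottle standing where it is and do not disturb the whitish tablet or the black leather cuff.

Things in the scene. Friction and masses are not known exactly. Their poses are not given: they have to be found in the camera images.
- brown_bottle_center (a point): Centre, half-way up, of the brown glass bottle with a black ribbed cap (0.09 to 0.2 kg): round, 98 tall overall; body 41 in diameter from the foot to 80 above it, then the cap, 32 in diameter, to the top. It starts upright on the worktop. Its z axis runs along the bottle from the foot (49 below this point) to the cap (49 above).
- brown_bottle_cap (a point): Centre of the top face of the brown bottle's cap, 98 from the foot. Axes as for the bottle's centre.
- roller_seat (a point): Where the brown bottle's centre must come to lie: a point 50 above the worktop on the bottle roller, a machine fixed to the worktop. The y axis is level and runs along the roller, from its sprung end (-y) to its fixed end stop (+y); x is level across it, z up. Free, the sprung pad's face stands at y = -45; the gap to the stop is 94, so the pad must go back at least 4 to let the 98 bottle in.
- roller_base (a point): Point on the worktop straight under the seat, same axes. The roller's grey base plate is 92 wide (x from -46 to 46) and 176 long (y from -100 to 76), its top 12 above the worktop. The blue spring housing behind the pad covers y = -98 to -68 and is 56 wide, its top 62 above the worktop; a small black knob sticks out behind it to y = -108.
- foot_wheels (a point): Middle between the pair of fixed black rubber wheels at the sprung end, 38 from the seat on -y, 25 above the worktop; axes as the seat. Wheels: 24 in diameter, 8 wide along y, centres at x = -21 and 21; they do not turn. Two aluminium bearing ears, 13 wide, 31 high, joined by a 20 high bar, stand beside them at y = -9 to -4 from this point. The two pairs carry the bottle's body.
- cap_wheels (a point): Middle between the like pair of wheels at the stop end, 22 from the seat on +y; axes as the seat. Their like bearing ears stand at y = 4 to 9 from this point. Between the two wheel pairs, for 52 along y, all is open down to the base plate, so there is room for fingers on both sides of the bottle.
- end_stop (a point): Front of the fixed end stop on the centre line, 49 from the seat on +y, 43 above the worktop; axes as the seat. The stop is 36 wide and 14 thick (towards +y); a round brass bar of radius 7 forms its nose, and its top is 50 above the worktop, level with the lying bottle's axis. The cap's face bears against its front.
- sprung_pad (a joint): How far the red round pad (24 in diameter, its centre 42 above the worktop) is pushed back along the seat's -y, in m: 0 free, 0.004 with the bottle seated, 0.012 at its hard stop. The spring pushes with 4 N when free and 0.5 N more for each mm.
- flux_bottle_center (a point): Centre, half-way up, of the other bottle: translucent with a white cap, 46 in diameter, 102 tall, upright on the worktop; z axis up. To be left alone.
- borax_cone: Whitish pink round tablet, 43 in diameter, 15 high, lying loose on the worktop; origin at the centre of its underside. To be left alone.
- leather_cuff: Small black leather cuff, 35 in diameter, 29 high, loose on the worktop; origin at the centre of its underside. To be left alone.
Things that resemble listed ones, but are neither listed nor needed, are in the scene too. What is shaped like the part that bears flux_bottle_center but purple is not meant.

How it is judged (in metres and radians):
At the end, for the whole second after the job is handed in: The brown bottle lies at rest along the roller within 0.06 rad, cap towards the end stop, its centre within 4 mm of the seat along each axis, the sprung pad pushed back 2 to 6 mm; the white-capped bottle stands upright (angle between the z axis of brown_bottle_center and the y axis of roller_seat, either way round below 0.06 rad and x of brown_bottle_center in the frame of roller_seat between -0.004 and 0.004 m and z of brown_bottle_center in the frame of roller_seat between -0.004 and 0.004 m and y of brown_bottle_center in the frame of roller_seat between -0.004 and 0.004 m and y of brown_bottle_cap in the frame of roller_seat above 0.04 m and value of joint sprung_pad between 0.002 and 0.006 m and linear speed of brown_bottle below 0.02 m/s and angle between flux_bottle_center's own z axis and vertical below 0.1 rad); the robot touches nothing.
It fails at once if the white-capped bottle was shifted by more than 30 mm or tipped (distance of flux_bottle_center from where it was at the start of the episode above 0.03 m or angle between flux_bottle_center's own z axis and vertical above 0.4 rad).
It fails at once if the pink tablet or the leather cuff was shifted by more than 30 mm (distance of any of borax_cone, leather_cuff from where it was at the start of the episode above 0.03 m).
It also fails if it takes over 40 s, if anything falls off the work surface, if the arm or the gripper's body presses on something with over 40 N, if the wrist force passes 120 N, or if a joint passes its speed limit or range.

ROBOT

A 6-joint arm with a two-finger parallel gripper is mounted at the origin on a cart in front of the work surface, level with it; the furniture and walls round the work are solid. World frame = base frame: x ahead of the robot, y to its left, z up, the work surface at z = 0. Lengths are in mm, angles in degrees, forces in N, time in s.
With the tool pointing down it reaches from about 275 to 850 mm from the base axis. Payload 19 kg.
Tool frame: the origin (TCP) lies midway between the tips of the shut fingers; the grasp point (between the pads) lies 19 mm behind it (bot.pinch_z is the z of the grasp point in the tool frame, in mm); z points along the fingers, y is the line along which they close (so a half turn about z gives the same grasp; the last joint's range is limited). The gripper opens to 85 mm and grips with 20 to 120 N. Pads are 22 mm wide; open, the fingers measure 114 mm over their backs; the gripper's body (76 mm by 85 mm) begins 54 mm behind the grasp point. The pads swing forward as they close: fully open they stand 13 mm farther back than shut.
Start: joints at [63.885, 8.623, 82.357, -0, 89.026, -7.678], TCP at [181.861, 545.451, 231.267] pointing down, gripper open.
Joint ranges: [-160.23, 160.23], [-39.13, 120.54], [6.94, 153.29], [-79.49, 259.48], [9.18, 160.14], [-161.06, 161.06]. Speed limits (degrees/s): [108.29, 108.29, 127.2, 172.46, 172.46, 172.46].

INTERFACE

Orientations are given as [roll, pitch, yaw] about the fixed x, y, z axes, in that order (R = Rz(yaw) Ry(pitch) Rx(roll)).
In Python, from bench import status, optics, order, bot gives the robot as it stands.
- The arm moves only by the tool step_arm, never from a script. Its argument "increments" is text: rows parted by semicolons, each of 7 numbers parted by spaces: the shift along the tool's x, y, z in mm, then the turn, a rotation vector about the tool's x, y, z in degrees, then the gripper command: -1 is fully open, 1 is shut, values between are in proportion. In form: dx dy dz rx ry rz grip; .... A call has 1 to 8 rows; each row shifts and turns the commanded pose from where the row before left it, along the tool's axes as they then stand; what a row does not reach is not made up. A row lasts 1/12 s, in which the tool goes at most 41.7 mm and 7.16 degrees, less where a joint would pass 70% of its speed; a pose out of reach is approached as far as the arm can. A call with a gripper value outside its range is refused whole. The fingers move at their own pace and stop on an object; the grip force is fixed at half the most. Time passes only in rows, so rows that do not move let the fingers close. It gives the time, the measured TCP pose, the force, the opening and the grip force at its end, in the units of the state.
- status.read_state(): the state, without advancing time (a new reading comes with each control period).
- optics.read_camera(name): name is "side" or "top" or "wrist"; returns a dict with "image" (400x640x3 uint8, blue, green, red), "z_map" (400x640 float32, mm along the optical axis (not along the pixel's ray), 0 where there is no reading), "vertical_fov" (degrees; the focal length in pixels is half the picture's height over the tangent of half this angle, whatever the lens; pixels are square), "cx", "cy" (the principal point, pixels), "R" (3x3) and "t" (3): a world point X has camera coordinates R X + t. Camera axes: x right, y down, z forward; pixel columns grow to the right and rows downward; lengths in mm; the calibration is good to about 2 mm. A picture is of the moment at which its call begins.
- order.hand_in(): hands the job in; it is judged then, once.
The state is a dict: "clock": time; "joint_positions": joint angles; "qd": joint speeds; "joint_efforts": joint torques, N m; "tool_pos": TCP position; "orientation": TCP orientation; "wrist_force": force on the tool from outside, world axes, zero at the start; "moment": the same for the moment, N m; "finger_gap": finger opening in mm; "grasp_force": force on a finger pad.
Only numpy, scipy, OpenCV 4.12 (cv2) and the standard library are available. Lean on these libraries where they do the work, as an engineer would, in place of code of your own. Each camera call takes 0.05 s, during which the arm holds its last target. There are 200 camera calls.

## Working session

There is one attempt and no reset: what is moved stays moved. The work goes in short steps, Python scripts to look and compute and a tool call to move; the robot and the scene stay as the last step left them, time stands still between calls to the robot, and variables do not carry over. Pictures are saved under pics/ and viewed, at most 10 in all, crops included, and the job is handed in when it is done.

Besides the shell and the picture viewer there is one more tool, called by a JSON object that holds its "method" and its "body", one argument or row to a line. step_arm: Moves the arm, as the interface text tells. Its arguments: {"type":"object","properties":{"increments":{"type":"string"}},"required":["increments"]}

```bash
mkdir -p pics
cat > h.py <<'E'
import numpy as np, cv2
from bench import status, optics, order, bot
def cam(n):
    c=optics.read_camera(n); c['f']=c['image'].shape[0]/2/np.tan(np.radians(c['vertical_fov'])/2); c['R']=np.array(c['R']); c['t']=np.array(c['t']); return c
def pts(c):
    v,u=np.mgrid[0:400,0:640]; z=c['z_map']
    P=np.stack([(u-c['cx'])/c['f']*z,(v-c['cy'])/c['f']*z,z],-1)
    W=(P-c['t'])@c['R']; W[z==0]=np.nan; return W
E
python3 - <<'E'
from h import *
for n in ['top','side']:
    c=cam(n); cv2.imwrite(f'pics/{n}0.png',c['image']); np.savez(f'{n}0.npz',**c)
    print(n,c['f'],c['cx'],c['cy'],-c['R'].T@c['t'],c['R'].round(2).tolist(),(c['z_map']>0).mean())
print(status.read_state())
E
```

```text
top 432.4925447802888 310.84208515150436 192.64844501356964 [ 404.38297356   72.25139087 1127.01896776] [[0.01, -1.0, 0.0], [-0.99, -0.01, -0.15], [0.15, -0.0, -0.99]] 0.9961796875
side 501.72321166161174 307.3619693319133 198.00662594843618 [ 837.72854792  496.85777788 1040.93055624] [[-0.86, 0.51, 0.0], [0.45, 0.76, -0.47], [-0.24, -0.4, -0.88]] 0.9961484375
{'clock': 0.1, 'joint_positions': array([ 6.38850708e+01,  8.64841600e+00,  8.23873645e+01, -1.52585565e-03,
        8.90273528e+01, -7.67688180e+00]), 'qd': array([-0.10463933, -0.06629548,  0.02775699, -0.05380951,  0.07001063,
       -0.06617274]), 'joint_efforts': array([ 4.17493648e-03, -7.14372110e+01, -5.71803761e+01, -3.54364111e-04,
        7.18183728e-03, -9.75347803e-06]), 'tool_pos': array([181.78319267, 545.27835068, 230.74967725]), 'orientation': array([-1.79937229e+02, -6.92180002e-03,  1.61561976e+02]), 'wrist_force': array([-0.39044656,  0.69626987, -0.29152292]), 'moment': array([ 0.0221944 ,  0.01751849, -0.00753627]), 'grasp_force': 0.0, 'finger_gap': 85.43623018807277}
```

View pics/top0.png

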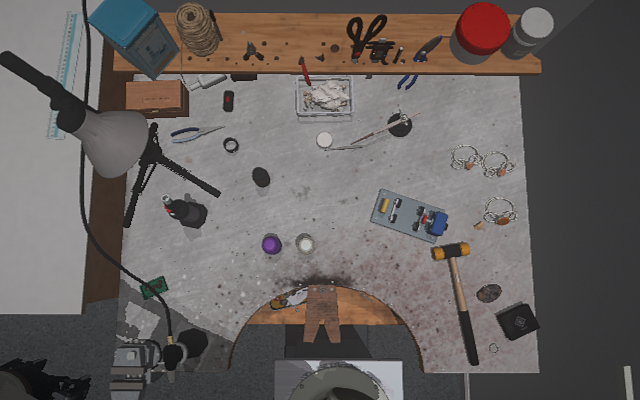

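View pics/side0.png

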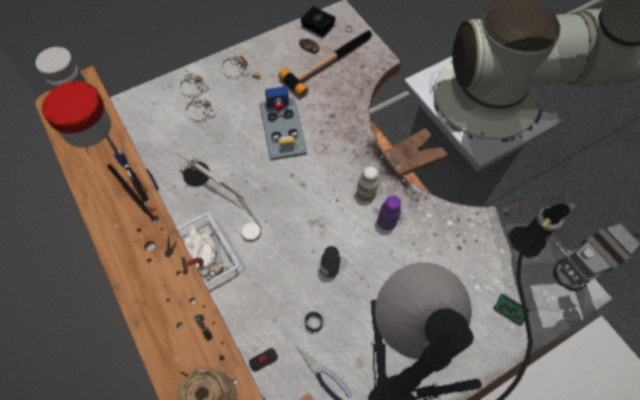

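The top view shows the roller at about (410,215), with its blue housing at the right and the stop at (385,205). The white-capped bottle is at (305,243) and the purple one at (271,244). Brown bottle candidates are at (261,177) and (185,210). The side view shows a dark bottle at (330,262).

Run:
```python
from h import *
t=dict(np.load('top0.npz')); s=dict(np.load('side0.npz'))
a=cv2.resize(t['image'][130:260,160:320],(640,520),interpolation=cv2.INTER_CUBIC)
cv2.imwrite('pics/c1.png',cv2.convertScaleAbs(a,alpha=1.6,beta=20))
b=cv2.resize(t['image'][180:250,360:460],(800,560),interpolation=cv2.INTER_CUBIC)
cv2.imwrite('pics/c2.png',b)
W=pts(t)
for n,(u,v) in dict(dark=(261,175),oth=(190,213),white=(305,242),purple=(271,243),tab=(324,139),cuff=(231,145),blue=(439,223),plate=(405,222)).items():
    print(n,W[v,u].round(1))
W2=pts(s)
for n,(u,v) in dict(dark=(331,255),white=(370,173),tab=(250,231)).items(): print('s',n,W2[v,u].round(1))
```

```text
dark [601.  192.7  96.3]
oth [507.7 360.9  94.5]
white [440.   84.7 102.1]
purple [437.2 165.   99.9]
tab [714.3  37.6  15.9]
cuff [700.9 286.3  -1. ]
blue [ 490.  -245.3   60.1]
plate [ 496.  -172.3   10.4]
s dark [608.8 204.1 100.5]
s white [434.8  84.7  99.6]
s tab [713.5  35.7  12.1]
```

View pics/c1.png

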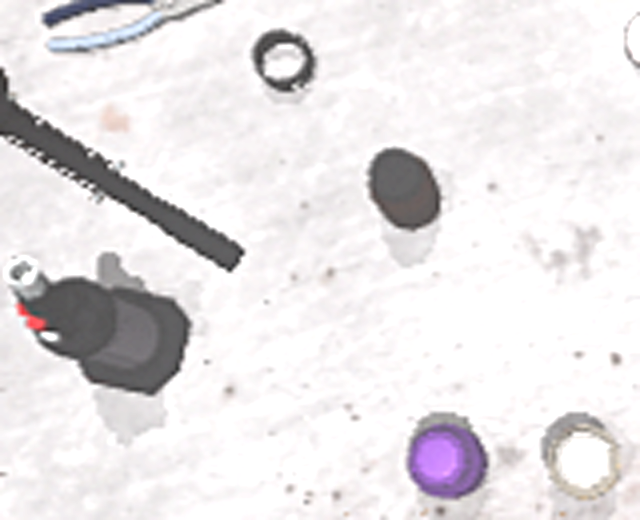

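View pics/c2.png

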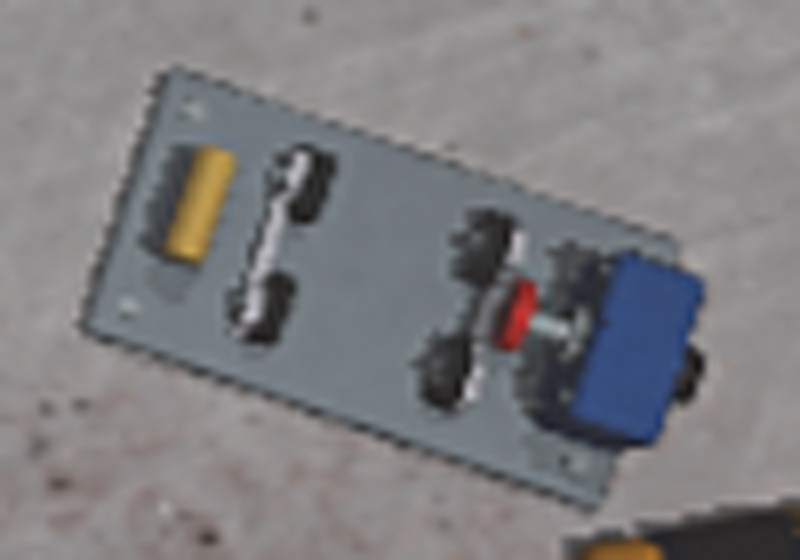

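The dark object at (261,177) is the black cap over a brown body, about 96 high, so it is the brown bottle. The roller crop shows the brass nose at upper left, the red pad and blue housing at right, and a long axis tilted about 20°.

Run:
```python
from h import *
for nm in ('top','side'):
    c=dict(np.load(nm+'0.npz')); W=pts(c); X,Y,Z=np.moveaxis(W,-1,0)
    B,G,R=[c['image'][...,i].astype(int) for i in range(3)]
    m=((abs(X-505)<110)&(abs(Y+185)<130)&(Z>6.5)&(Z<90)).astype(np.uint8)
    n,l,st,ce=cv2.connectedComponentsWithStats(m,connectivity=4); k=1+np.argmax(st[1:,4])
    comp=(l==k)
    # cast silhouette plate pixels onto z=12 
    p=W[comp&(Z<17)][:,:2].astype(np.float32); rc=cv2.minAreaRect(p); print(nm,'plate',len(p),rc, cv2.boxPoints(rc).round(1).tolist())
    br=comp&(R>B+60)&(G>B+30)&(Z>35); q=W[br]; print(' brass',len(q),q.mean(0).round(1),cv2.minAreaRect(q[:,:2].astype(np.float32)))
    a=np.radians(71.3); yr=np.array([np.cos(a),np.sin(a)]); xr=np.array([yr[1],-yr[0]])
    # sides lines of plate -> robust pct in the roller frame
    for deg in (69,70,71,72,73):
        a=np.radians(deg); yr=np.array([np.cos(a),np.sin(a)]); xr=np.array([yr[1],-yr[0]])
        u=p@xr; v=p@yr; r=[np.percentile(u,.5),np.percentile(u,99.5),np.percentile(v,.5),np.percentile(v,99.5)]
        cx=(r[0]+r[1])/2; cy=(r[2]+r[3])/2+12; print('  ',deg,r[1]-r[0],r[3]-r[2],(cx*xr+cy*yr).round(1))
```

```text
top plate 1684 ((513.2360229492188, -178.46090698242188), (176.50991821289062, 92.23003387451172), 70.898681640625) [[440.79998779296875, -246.8000030517578], [527.9000244140625, -276.8999938964844], [585.7000122070312, -110.19999694824219], [498.5, -80.0]]
 brass 59 [ 534.7 -114.2   49.6] ((534.7677612304688, -114.46708679199219), (10.531126976013184, 34.890380859375), 70.2106704711914)
   69 93.84080698576474 173.27690526000015 [ 517.8 -165.9]
   70 92.04083347497595 172.81258560211944 [ 517.7 -165.8]
   71 91.31547855000127 172.3520892003482 [ 517.5 -165.5]
   72 92.10674616328976 172.28718519101068 [ 517.  -165.5]
   73 93.80538058154599 172.30409089739064 [ 516.7 -165.3]
side plate 1409 ((511.2534484863281, -178.6072540283203), (180.1769256591797, 91.94845581054688), 70.77682495117188) [[438.20001220703125, -248.5], [525.0, -278.79998779296875], [584.2999877929688, -108.69999694824219], [497.5, -78.4000015258789]]
 brass 55 [ 533.6 -114.3   48.2] ((533.4657592773438, -115.09873962402344), (12.779722213745117, 32.73796081542969), 74.45849609375)
   69 92.97656672872586 173.69261652891743 [ 516.1 -166. ]
   70 91.41483483559165 172.96842651071216 [ 516.  -165.9]
   71 90.80225565659191 172.925238662773 [ 515.9 -165.9]
   72 92.15666268853914 174.03482980115785 [ 515.6 -165.9]
   73 94.17945348509039 174.95604764046817 [ 515.3 -166. ]
```

```bash
cat >> h.py <<'E'
from scipy.spatial.transform import Rotation as Ro, Slerp
def Rt(az,tau):  # tool: z at tau below horizontal heading az, y level
    return Ro.from_euler('z',az,degrees=True)*Ro.from_euler('y',90-(90-tau)+0,degrees=True)*Ro.from_matrix([[0,0,1],[0,-1,0],[1,0,0]])
def now():
    s=status.read_state(); return np.array(s['tool_pos']),Ro.from_euler('xyz',s['orientation'],degrees=True),s
def plan(p1,R1,n,grip,p0=None,R0=None):
    if p0 is None: p0,R0,_=now()
    K=[R0*Ro.from_rotvec((R0.inv()*R1).as_rotvec()*k/n) for k in range(n+1)]
    d=(np.array(p1)-p0)/n
    rows=[' '.join('%.4g'%round(v,1) for v in [*K[k].inv().apply(d),*(K[k].inv()*K[k+1]).as_rotvec(degrees=True)])+' %g'%grip for k in range(n)]
    for i in range(0,n,8): print('; '.join(rows[i:i+8]))
def show():
    p,R,s=now(); M=R.as_matrix(); print(s['clock'],p.round(1),'z',M[:,2].round(3),'y',M[:,1].round(3),'q',s['joint_positions'].round(1),'F',s['wrist_force'].round(1),s['finger_gap'],s['grasp_force'])
E
python3 - <<'E'
from h import *
print(Rt(71,90).as_matrix().round(2),Rt(71,20).as_matrix().round(2)); show()
plan([540,20,260],Rt(71,90),16,-1)
E
```

```text
[[ 0.33  0.95  0.  ]
 [ 0.95 -0.33  0.  ]
 [ 0.   -0.   -1.  ]] [[ 0.11  0.95  0.31]
 [ 0.32 -0.33  0.89]
 [ 0.94  0.   -0.34]]
0.1 [181.8 545.3 230.7] z [-0.    -0.001 -1.   ] y [ 0.316  0.949 -0.001] q [63.9  8.6 82.4 -0.  89.  -7.7] F [-0.4  0.7 -0.3] 85.43623018807277 0.0
-31.6 -24.1 -1.8 -0 0 5.7 -1; -33.8 -20.8 -1.8 -0 0 5.7 -1; -35.7 -17.4 -1.8 -0 0 5.7 -1; -37.3 -13.8 -1.8 -0 0 5.7 -1; -38.4 -10 -1.8 -0 0 5.7 -1; -39.3 -6.2 -1.8 -0 0 5.7 -1; -39.7 -2.3 -1.8 -0 0 5.7 -1; -39.7 1.6 -1.8 -0 0 5.7 -1
-39.3 5.5 -1.8 -0 0 5.7 -1; -38.6 9.4 -1.8 -0 0 5.7 -1; -37.5 13.2 -1.8 -0 0 5.7 -1; -36 16.8 -1.8 -0 0 5.7 -1; -34.2 20.3 -1.8 -0 0 5.7 -1; -32 23.5 -1.8 -0 0 5.7 -1; -29.5 26.6 -1.8 -0 0 5.7 -1; -26.8 29.4 -1.8 -0 0 5.7 -1
```

{"method": "step_arm", "body": {
  "increments": "-31.6 -24.1 -1.8 0 0 5.7 -1; -33.8 -20.8 -1.8 0 0 5.7 -1; -35.7 -17.4 -1.8 0 0 5.7 -1; -37.3 -13.8 -1.8 0 0 5.7 -1; -38.4 -10 -1.8 0 0 5.7 -1; -39.3 -6.2 -1.8 0 0 5.7 -1; -39.7 -2.3 -1.8 0 0 5.7 -1; -39.7 1.6 -1.8 0 0 5.7 -1"
}}

```text
clock: 0.77
tool_pos: [360.7, 280.6, 245.7]
orientation: [-180.0, 0.0, 115.7]
wrist_force: [0.3, 0.9, 0.6]
finger_gap: 85.6
grasp_force: 0.0
```

{"method": "step_arm", "body": {
  "increments": "-39.3 5.5 -1.8 0 0 5.7 -1; -38.6 9.4 -1.8 0 0 5.7 -1; -37.5 13.2 -1.8 0 0 5.7 -1; -36 16.8 -1.8 0 0 5.7 -1; -34.2 20.3 -1.8 0 0 5.7 -1; -32 23.5 -1.8 0 0 5.7 -1; -29.5 26.6 -1.8 0 0 5.7 -1; -26.8 29.4 -1.8 0 0 5.7 -1"
}}

```text
clock: 1.43
tool_pos: [538.0, 16.4, 260.0]
orientation: [-180.0, 0.0, 70.1]
wrist_force: [0.2, 1.1, 0.4]
finger_gap: 85.4
grasp_force: 0.0
```

Run:
```python
from h import *
show()
plan([560,60,260],Rt(71,20),10,-1)
```

```text
1.4333 [538.   16.4 260. ] z [-0. -0. -1.] y [ 0.94  -0.341 -0.   ] q [-6.5  3.8 84.4 -0.  91.8 13.5] F [0.2 1.1 0.4] 85.37769979170608 0.0
4.9 0.6 -0 0.1 7 -0.1 -1; 4.8 0.6 0.6 0.1 7 -0.1 -1; 4.7 0.6 1.2 0.1 7 -0.1 -1; 4.5 0.6 1.7 0.1 7 -0.1 -1; 4.3 0.6 2.3 0.1 7 -0.1 -1; 4 0.6 2.8 0.1 7 -0.1 -1; 3.6 0.6 3.2 0.1 7 -0.1 -1; 3.2 0.6 3.7 0.1 7 -0.1 -1
2.7 0.6 4 0.1 7 -0.1 -1; 2.2 0.7 4.3 0.1 7 -0.1 -1
```

{"method": "step_arm", "body": {
  "increments": "4.9 0.6 0 0.1 7 -0.1 -1; 4.8 0.6 0.6 0.1 7 -0.1 -1; 4.7 0.6 1.2 0.1 7 -0.1 -1; 4.5 0.6 1.7 0.1 7 -0.1 -1; 4.3 0.6 2.3 0.1 7 -0.1 -1; 4 0.6 2.8 0.1 7 -0.1 -1; 3.6 0.6 3.2 0.1 7 -0.1 -1; 3.2 0.6 3.7 0.1 7 -0.1 -1"
}}

```text
clock: 2.1
tool_pos: [555.0, 52.9, 260.8]
orientation: [-179.7, -56.3, 71.0]
wrist_force: [0.4, 0.7, -0.2]
finger_gap: 85.6
grasp_force: 0.0
```

{"method": "step_arm", "body": {
  "increments": "2.7 0.6 4 0.1 7 -0.1 -1; 2.2 0.7 4.3 0.1 7 -0.1 -1; 0 0 0 0 0 0 -1"
}}

```text
clock: 2.35
tool_pos: [558.3, 61.9, 257.0]
orientation: [-178.1, -70.4, 69.8]
wrist_force: [-1.9, 0.3, -2.8]
finger_gap: 85.6
grasp_force: 0.0
```

Run:
```python
from h import *
show()
R=Rt(71,20); z=R.as_matrix()[:,2]; tcp=np.array([606,200,46])+22*z
print(tcp)
plan(tcp-110*z,R,7,-1)
```

```text
2.35 [558.3  61.9 257. ] z [ 0.295  0.895 -0.335] y [ 0.949 -0.316 -0.011] q [-34.6   9.9 104.   65.4  96.2 -27.4] F [-1.9  0.3 -2.8] 85.58065372739001 0.0
[612.73054783 219.54693022  38.47555685]
-21.3 0.4 17.2 -0.1 -0.1 -0.1 -1; -21.3 0.3 17.2 -0.1 -0.1 -0.1 -1; -21.3 0.3 17.2 -0.1 -0.1 -0.1 -1; -21.3 0.2 17.3 -0.1 -0.1 -0.1 -1; -21.2 0.2 17.3 -0.1 -0.1 -0.1 -1; -21.2 0.1 17.3 -0.1 -0.1 -0.1 -1; -21.2 0.1 17.3 -0.1 -0.1 -0.1 -1
```

{"method": "step_arm", "body": {
  "increments": "-21.3 0.4 17.2 -0.1 -0.1 -0.1 -1; -21.3 0.3 17.2 -0.1 -0.1 -0.1 -1; -21.3 0.3 17.2 -0.1 -0.1 -0.1 -1; -21.3 0.2 17.3 -0.1 -0.1 -0.1 -1; -21.2 0.2 17.3 -0.1 -0.1 -0.1 -1; -21.2 0.1 17.3 -0.1 -0.1 -0.1 -1; -21.2 0.1 17.3 -0.1 -0.1 -0.1 -1; 0 0 0 0 0 0 -1"
}}

```text
clock: 3.02
tool_pos: [579.3, 121.7, 75.1]
orientation: [178.8, -69.1, 72.5]
wrist_force: [-0.8, 0.4, -0.3]
finger_gap: 85.3
grasp_force: 0.0
```

Run:
```python
from h import *
show()
c=cam('side'); cv2.imwrite('pics/s1.png',c['image'])
R=Rt(71,20); z=R.as_matrix()[:,2]; tcp=np.array([606,200,46])+22*z
plan(tcp,R,5,-1)
```

```text
3.0167 [579.3 121.7  75.1] z [ 0.3    0.885 -0.357] y [ 0.948 -0.319  0.007] q [-27.4  24.9 110.2  69.2  81.2 -45.5] F [-0.8  0.4 -0.3] 85.34566981054877 0.0
0.1 -0.1 22.2 -0 0.2 0.1 -1; 0 -0.1 22.2 -0 0.2 0.1 -1; -0 -0.2 22.2 -0 0.2 0.1 -1; -0.1 -0.2 22.2 -0 0.2 0.1 -1; -0.2 -0.2 22.2 -0 0.2 0.1 -1
```

View pics/s1.png

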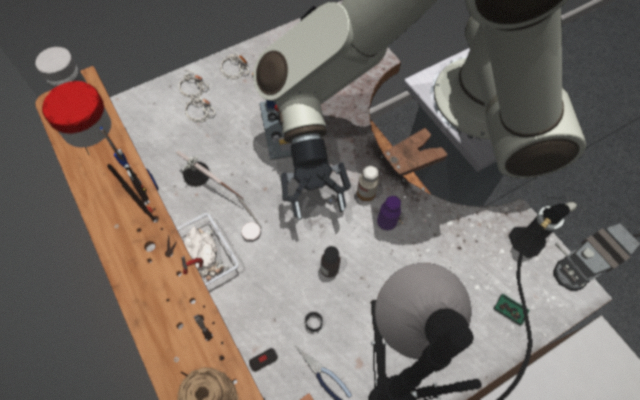

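The side view shows the open fingers at (290–345,205), aligned with the bottle at (330,262), and the white bottle at (367,185) is clear. Advancing.

{"method": "step_arm", "body": {
  "increments": "0.1 -0.1 22.2 0 0.2 0.1 -1; 0 -0.1 22.2 0 0.2 0.1 -1; 0 -0.2 22.2 0 0.2 0.1 -1; -0.1 -0.2 22.2 0 0.2 0.1 -1; -0.2 -0.2 22.2 0 0.2 0.1 -1; 0 0 0 0 0 0 -1; 0 0 0 0 0 0 -1"
}}

```text
clock: 3.65
tool_pos: [614.0, 219.2, 41.7]
orientation: [179.1, -70.3, 72.1]
wrist_force: [-0.5, 0.1, -0.0]
finger_gap: 85.5
grasp_force: 0.0
```

Run:
```python
from h import *
show()
p,R,_=now(); print('bottle axis pt in tool',R.inv().apply(np.array([606,200,46])-p))
```

```text
3.65 [614.  219.2  41.7] z [ 0.305  0.891 -0.337] y [ 0.947 -0.322  0.005] q [-16.   30.2 108.8  78.8  73.4 -47.2] F [-0.5  0.1 -0. ] 85.45118326607904 0.0
bottle axis pt in tool [ -2.97146725  -1.37466443 -20.95713563]
```

{"method": "step_arm", "body": {
  "increments": "-3 -1.4 0 0 0 0 -1; 0 0 0 0 0 0 1; 0 0 0 0 0 0 1; 0 0 0 0 0 0 1; 0 0 0 0 0 0 1; 0 0 0 0 0 0 1; 0 0 0 0 0 0 1; 0 0 0 0 0 0 1"
}}

```text
clock: 4.32
tool_pos: [612.3, 217.9, 37.5]
orientation: [179.3, -70.3, 71.7]
wrist_force: [-1.4, -4.9, 6.8]
finger_gap: 39.4
grasp_force: 60.2
```

Run:
```python
from h import *
show()
p,R,_=now(); print('bottle axis pt in tool',R.inv().apply(np.array([606,200,49])-p))
plan(p+[-10,-20,110],R,4,1)
```

```text
4.3167 [612.3 217.9  37.5] z [ 0.307  0.89  -0.337] y [ 0.946 -0.324  0.004] q [-16.2  30.5 109.1  79.   73.4 -47.8] F [-1.4 -4.9  6.8] 39.38284680039497 60.1629102230072
bottle axis pt in tool [  4.39033328  -0.05622346 -21.74198181]
24 -0.6 -14.5 0 0 0 1; 24 -0.6 -14.5 0 0 0 1; 24 -0.6 -14.5 0 0 0 1; 24 -0.6 -14.5 0 0 0 1
```

{"method": "step_arm", "body": {
  "increments": "24 -0.6 -14.5 0 0 0 1; 24 -0.6 -14.5 0 0 0 1; 24 -0.6 -14.5 0 0 0 1; 24 -0.6 -14.5 0 0 0 1; 0 0 0 0 0 0 1"
}}

```text
clock: 4.73
tool_pos: [603.1, 197.2, 151.7]
orientation: [178.4, -70.3, 72.5]
wrist_force: [1.0, -0.4, 0.7]
finger_gap: 39.4
grasp_force: 60.6
```

Run:
```python
from h import *
show()
b=np.array([4.4,0,-21.7]); R=Rt(70.9,102)
y=np.array([np.cos(np.radians(70.9)),np.sin(np.radians(70.9)),0])
c=np.array([516.5,-167.3,150])
plan(c-R.apply(b),R,15,1)
```

```text
4.7333 [603.1 197.2 151.7] z [ 0.309  0.89  -0.336] y [ 0.946 -0.325  0.009] q [-18.7  18.  108.7  74.2  78.1 -35.5] F [ 1.  -0.4  0.7] 39.40873264859316 60.645575523376465
-10 2.4 -23.5 0 -5.5 0 1; -12.2 2.4 -22.4 0 -5.5 0 1; -14.2 2.4 -21.1 0 -5.5 0 1; -16.2 2.4 -19.7 0 -5.5 0 1; -18 2.4 -18 0 -5.5 0 1; -19.7 2.4 -16.2 0 -5.5 0 1; -21.1 2.4 -14.3 0 -5.5 0 1; -22.4 2.4 -12.2 0 -5.5 0 1
-23.4 2.4 -10 0 -5.5 0 1; -24.3 2.4 -7.7 0 -5.5 0 1; -24.9 2.4 -5.4 0 -5.5 0 1; -25.3 2.4 -2.9 0 -5.5 0 1; -25.5 2.5 -0.5 0 -5.5 0 1; -25.4 2.5 1.9 0 -5.5 0 1; -25.1 2.5 4.3 0 -5.5 0 1
```

{"method": "step_arm", "body": {
  "increments": "-10 2.4 -23.5 0 -5.5 0 1; -12.2 2.4 -22.4 0 -5.5 0 1; -14.2 2.4 -21.1 0 -5.5 0 1; -16.2 2.4 -19.7 0 -5.5 0 1; -18 2.4 -18 0 -5.5 0 1; -19.7 2.4 -16.2 0 -5.5 0 1; -21.1 2.4 -14.3 0 -5.5 0 1; -22.4 2.4 -12.2 0 -5.5 0 1"
}}

```text
clock: 5.4
tool_pos: [554.0, -2.4, 135.2]
orientation: [179.8, -26.0, 71.2]
wrist_force: [-0.1, 0.0, -2.5]
finger_gap: 39.8
grasp_force: 60.7
```

{"method": "step_arm", "body": {
  "increments": "-23.4 2.4 -10 0 -5.5 0 1; -24.3 2.4 -7.7 0 -5.5 0 1; -24.9 2.4 -5.4 0 -5.5 0 1; -25.3 2.4 -2.9 0 -5.5 0 1; -25.5 2.5 -0.5 0 -5.5 0 1; -25.4 2.5 1.9 0 -5.5 0 1; -25.1 2.5 4.3 0 -5.5 0 1; 0 0 0 0 0 0 1"
}}

```text
clock: 6.07
tool_pos: [512.1, -176.2, 124.4]
orientation: [179.9, 12.6, 71.1]
wrist_force: [-0.0, 1.0, -2.3]
finger_gap: 39.5
grasp_force: 60.7
```

Run:
```python
from h import *
show()
p,R,_=now(); b=np.array([4.4,0,-21.7]); print('centre',p+R.apply(b),'axis',R.as_matrix()[:,0], (R*Rt(70.9,20).inv()).apply([0,0,1]))
c=cam('side'); cv2.imwrite('pics/s2.png',cv2.resize(c['image'][60:200,200:400],(800,560))); np.savez('side2.npz',**c)
c=cam('top'); cv2.imwrite('pics/t2.png',cv2.resize(c['image'][150:270,350:490],(700,600))); np.savez('top2.npz',**c)
```

```text
6.0667 [ 512.1 -176.2  124.4] z [-0.069 -0.206 -0.976] y [ 0.946 -0.323  0.001] q [-19.7   8.9  95.6 -13.   75.6   2.4] F [-0.   1.  -2.3] 39.46467814371022 60.709404945373535
centre [ 514.95806963 -167.66443189  144.60724596] axis [ 0.31584289  0.92357952 -0.21735715] [0.32043986 0.93836224 0.12959399]
```

View pics/s2.png

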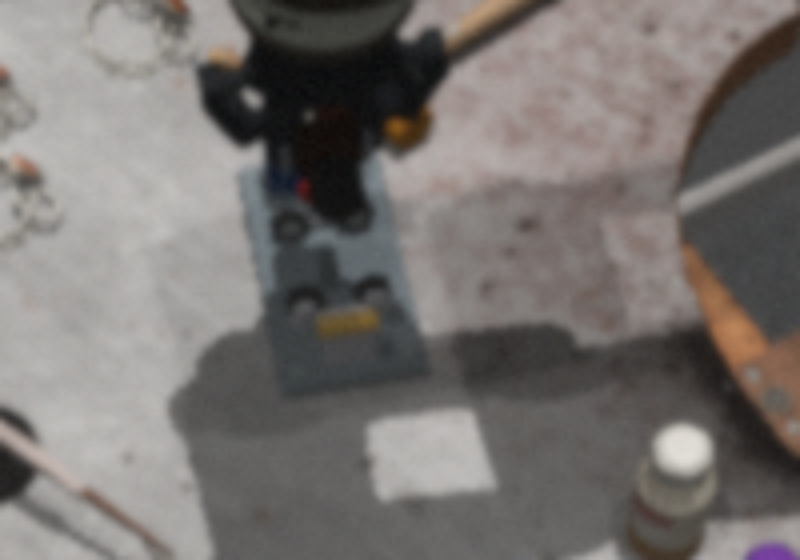

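The side crop shows the bottle held over the roller, its black cap at about (340,205) pointing to the brass stop at (348,322). I'll check the in-hand pose from the depth data.

```bash
cat >> h.py <<'E'
S=np.array([516.5,-167.3,0]); RR=Ro.from_euler('z',-19.1,degrees=True)
def rol(W): return (W-S)@RR.as_matrix()
E
python3 - <<'E'
from h import *
for nm in ('side','top'):
    c=dict(np.load(nm+'2.npz')); Q=rol(pts(c)).reshape(-1,3); 
    q=Q[(abs(Q[:,0])<22)&(Q[:,1]>-60)&(Q[:,1]<70)&(Q[:,2]>105)&(Q[:,2]<185)]
    for a in range(-60,70,8):
        k=q[(q[:,1]>=a)&(q[:,1]<a+8)]
        if len(k)>2: print(nm,a,len(k),'x',k[:,0].min().round(1),k[:,0].max().round(1),'z',k[:,2].min().round(1),np.percentile(k[:,2],95).round(1))
    print('ymax',np.sort(q[:,1])[-8:].round(1))
E
```

```text
side -12 23 x -21.7 7.8 z 149.0 164.9
side -4 39 x -20.7 15.8 z 152.8 166.7
side 4 67 x -21.8 21.6 z 129.7 166.9
side 12 75 x -20.3 21.8 z 140.9 167.6
side 20 35 x -16.6 17.5 z 148.5 164.6
side 28 35 x -16.4 12.8 z 154.6 165.2
side 36 37 x -15.7 13.7 z 150.5 166.6
side 44 115 x -16.8 12.9 z 138.1 166.5
ymax [51.  51.1 51.2 51.3 51.3 51.8 52.1 53.4]
top -52 9 x -17.1 3.3 z 143.4 159.5
top -44 36 x -20.3 2.4 z 144.3 163.3
top -36 26 x -20.8 -5.8 z 140.3 161.7
top -28 13 x -20.8 -13.7 z 144.5 159.9
top -20 3 x -19.4 -17.7 z 146.5 153.6
top 36 7 x -16.2 -11.6 z 152.8 159.2
top 44 19 x -15.7 -5.5 z 149.6 165.3
top 52 10 x -13.9 -1.1 z 140.6 158.2
ymax [52.7 52.8 53.3 53.4 53.4 53.5 53.8 54.1]
```

```bash
cat >> h.py <<'E'
b=np.array([4.4,0,-21.7])
def tgt(y,z,tau,x=0): R=Rt(70.9,tau); return S+RR.apply([x,y,z])-R.apply(b),R
def cen():
    show(); p,R,_=now(); print('centre',rol(p+R.apply(b)).round(1),'tau',np.degrees(np.arctan2(-R.as_matrix()[2,2],RR.inv().apply(R.as_matrix()[:,2])[1])).round(1))
E
python3 - <<'E'
from h import *
cen(); plan(*tgt(5,66,102,0.5),6,1)
E
```

```text
6.1667 [ 512.7 -173.9  124.7] z [-0.066 -0.198 -0.978] y [ 0.946 -0.324  0.002] q [-19.7   8.9  95.5 -12.5  75.7   2.3] F [-0.7 -0.3 -0.5] 39.61644607785757 60.70963740348816
centre [ -1.5   1.4 145. ] tau 102.1
3.3 0.3 12.8 0 0 0 1; 3.3 0.3 12.8 0 0 0 1; 3.3 0.3 12.8 0 0 0 1; 3.3 0.3 12.8 0 0 0 1; 3.3 0.3 12.8 0 0 0 1; 3.3 0.3 12.8 0 0 0 1
```

{"method": "step_arm", "body": {
  "increments": "3.3 0.3 12.8 0 0 0 1; 3.3 0.3 12.8 0 0 0 1; 3.3 0.3 12.8 0 0 0 1; 3.3 0.3 12.8 0 0 0 1; 3.3 0.3 12.8 0 0 0 1; 3.3 0.3 12.8 0 0 0 1; 0 0 0 0 0 0 1; 0 0 0 0 0 0 1"
}}

```text
clock: 6.83
tool_pos: [515.6, -172.0, 46.1]
orientation: [179.9, 12.1, 71.0]
wrist_force: [-0.2, -0.2, -0.9]
finger_gap: 39.8
grasp_force: 60.7
```

Run:
```python
from h import *
cen(); 
c=cam('side'); cv2.imwrite('pics/s3.png',cv2.resize(c['image'][60:160,220:360],(784,560))); np.savez('side3.npz',**c)
plan(*tgt(-4,64,102,0.5),4,1)
```

```text
6.8333 [ 515.6 -172.    46.1] z [-0.066 -0.199 -0.978] y [ 0.946 -0.324  0.002] q [-19.4  13.6  99.9 -13.2  66.9   4.7] F [-0.2 -0.2 -0.9] 39.797107685928005 60.73802947998047
centre [ 0.6  4.1 66.4] tau 102.1
-1.8 -0.2 1.2 0.1 0 0 1; -1.8 -0.2 1.2 0.1 0 0 1; -1.8 -0.2 1.2 0.1 0 0 1; -1.8 -0.2 1.2 0.1 0 0 1
```

View pics/s3.png

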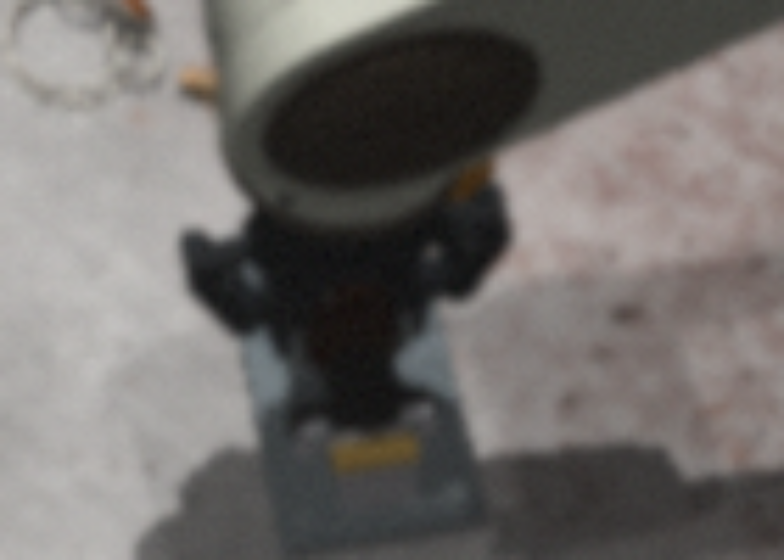

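The cap at (365,400) is in line with the brass nose at (375,452) and above it. Pushing the foot against the pad.

{"method": "step_arm", "body": {
  "increments": "-1.8 -0.2 1.2 0.1 0 0 1; -1.8 -0.2 1.2 0.1 0 0 1; -1.8 -0.2 1.2 0.1 0 0 1; -1.8 -0.2 1.2 0.1 0 0 1; 0 0 0 0 0 0 1; 0 0 0 0 0 0 1"
}}

```text
clock: 7.38
tool_pos: [512.9, -179.9, 43.9]
orientation: [-179.9, 12.2, 71.0]
wrist_force: [2.8, 5.5, 3.5]
finger_gap: 39.7
grasp_force: 61.0
```

Run:
```python
from h import *
cen(); print(RR.inv().apply(now()[2]['wrist_force']))
plan(*tgt(-4,51.5,110,0),8,1)
```

```text
7.3833 [ 512.9 -179.9   43.9] z [-0.07  -0.198 -0.978] y [ 0.945 -0.326 -0.002] q [-20.3  13.8  99.9 -13.3  66.7   4. ] F [2.8 5.5 3.5] 39.73312483101653 60.96897482872009
centre [ 0.8 -4.2 64.1] tau 102.2
[0.80509212 6.10073931 3.47655843]
-0 -0.1 1.4 -0 -1 0 1; 0 -0.1 1.4 -0 -1 0 1; 0 -0.1 1.4 -0 -1 0 1; 0.1 -0.1 1.4 -0 -1 0 1; 0.1 -0.1 1.4 -0 -1 0 1; 0.1 -0.1 1.4 -0 -1 0 1; 0.1 -0.1 1.4 -0 -1 0 1; 0.2 -0.1 1.4 -0 -1 0 1
```

Pad force is 6 N, as expected for about 5 mm of push. Now rotating to level and lowering.

{"method": "step_arm", "body": {
  "increments": "0 -0.1 1.4 0 -1 0 1; 0 -0.1 1.4 0 -1 0 1; 0 -0.1 1.4 0 -1 0 1; 0.1 -0.1 1.4 0 -1 0 1; 0.1 -0.1 1.4 0 -1 0 1; 0.1 -0.1 1.4 0 -1 0 1; 0.1 -0.1 1.4 0 -1 0 1; 0.2 -0.1 1.4 0 -1 0 1"
}}

```text
clock: 8.05
tool_pos: [511.4, -181.8, 32.8]
orientation: [-179.9, 20.2, 71.1]
wrist_force: [2.6, 5.9, 3.5]
finger_gap: 39.6
grasp_force: 61.3
```

Run:
```python
from h import *
cen(); print(RR.inv().apply(now()[2]['wrist_force']))
plan(*tgt(-3,50,110,0),3,1)
```

```text
8.05 [ 511.4 -181.8   32.8] z [-0.114 -0.326 -0.938] y [ 0.946 -0.325 -0.002] q [-15.9  16.  100.3 -22.1  66.6  12.4] F [2.6 5.9 3.5] 39.59465736452351 61.31844878196716
centre [-0.1 -3.7 51.6] tau 110.2
[0.54078429 6.42117588 3.47032749]
0.4 0 0.4 -0 0.1 0 1; 0.4 0 0.4 -0 0.1 0 1; 0.4 0 0.4 -0 0.1 0 1
```

{"method": "step_arm", "body": {
  "increments": "0.2 0 0.5 0 0 0 1; 0.2 0 0.5 0 0 0 1; 0.2 0 0.5 0 0 0 1; 0.2 0 0.5 0 0 0 1; 0 0 0 0 0 0 1; 0 0 0 0 0 0 1"
}}

```text
clock: 8.55
tool_pos: [511.3, -181.7, 30.6]
orientation: [-179.9, 20.2, 71.1]
wrist_force: [2.2, 5.8, 2.7]
finger_gap: 39.4
grasp_force: 61.4
```

Run:
```python
from h import *
cen(); print(RR.inv().apply(now()[2]['wrist_force']),RR.inv().apply(now()[2]['moment']))
```

```text
8.55 [ 511.3 -181.7   30.6] z [-0.114 -0.325 -0.939] y [ 0.946 -0.325 -0.002] q [-16.   16.1 100.4 -22.1  66.4  12.5] F [2.2 5.8 2.7] 39.43739502322887 61.434277296066284
centre [-0.2 -3.7 49.5] tau 110.2
[0.22203116 6.17551952 2.67065932] [ 0.87119666 -0.01895581  0.01350628]
```

{"method": "step_arm", "body": {
  "increments": "0.2 0 0.5 0 0 0 1; 0.2 0 0.5 0 0 0 1; 0 0 0 0 0 0 1; 0 0 0 0 0 0 1"
}}

```text
clock: 8.88
tool_pos: [511.3, -181.8, 30.1]
orientation: [-179.9, 20.2, 71.0]
wrist_force: [-1.8, 7.4, 11.6]
finger_gap: 39.7
grasp_force: 62.5
```

Run:
```python
from h import *
cen(); print(RR.inv().apply(now()[2]['wrist_force']),RR.inv().apply(now()[2]['moment']))
c=cam('side'); cv2.imwrite('pics/s4.png',cv2.resize(c['image'][60:160,220:360],(784,560))); np.savez('side4.npz',**c)
Q=rol(pts(c)).reshape(-1,3); q=Q[(abs(Q[:,0])<22)&(Q[:,1]>-20)&(Q[:,1]<56)&(Q[:,2]>40)&(Q[:,2]<75)]
for a in range(-20,56,8):
    k=q[(q[:,1]>=a)&(q[:,1]<a+8)]
    if len(k)>2: print(a,len(k),'x',k[:,0].min().round(1),k[:,0].max().round(1),'z',k[:,2].min().round(1),np.percentile(k[:,2],95).round(1))
```

```text
8.8833 [ 511.3 -181.8   30.1] z [-0.114 -0.326 -0.939] y [ 0.945 -0.326 -0.002] q [-16.   16.2 100.4 -22.1  66.3  12.5] F [-1.8  7.4 11.6] 39.68861082886186 62.453187704086304
centre [-0.1 -3.8 49. ] tau 110.2
[-4.09628962  6.43816724 11.58818633] [ 0.5268294   0.47996805 -0.11292938]
-4 3 x -20.0 20.3 z 40.4 52.7
4 31 x -21.7 20.6 z 47.4 67.3
12 59 x -17.5 17.2 z 46.4 68.2
20 32 x -15.0 14.5 z 44.0 65.9
28 32 x -14.5 14.8 z 54.7 66.3
36 42 x -15.5 14.7 z 49.9 65.6
44 72 x -15.1 15.0 z 40.7 64.1
52 17 x -17.1 16.9 z 45.2 51.6
```

Wheel contact is felt (Fz 11.6 N), and the depth profile shows the bottle level and centred, with x symmetric and the top at about 66–68 (coarse depth). Opening slightly to release.

{"method": "step_arm", "body": {
  "increments": "0 0 0 0 0 0 0.2; 0 0 0 0 0 0 0; 0 0 0 0 0 0 -0.2; 0 0 0 0 0 0 -0.4; 0 0 0 0 0 0 -0.5; 0 0 0 0 0 0 -0.5; 0 0 0 0 0 0 -0.5; 0 0 0 0 0 0 -0.5"
}}

```text
clock: 9.6
tool_pos: [510.8, -181.9, 29.0]
orientation: [-179.8, 20.2, 71.1]
wrist_force: [-0.1, 0.6, 0.1]
finger_gap: 63.9
grasp_force: 0.0
```

Run:
```python
from h import *
cen(); print(RR.inv().apply(now()[2]['wrist_force']))
c=cam('side'); np.savez('side5.npz',**c)
Q=rol(pts(c)).reshape(-1,3); q=Q[(abs(Q[:,0])<22)&(Q[:,1]>-20)&(Q[:,1]<56)&(Q[:,2]>40)&(Q[:,2]<75)]
for a in range(-20,56,8):
    k=q[(q[:,1]>=a)&(q[:,1]<a+8)]
    if len(k)>2: print(a,len(k),'x',k[:,0].min().round(1),k[:,0].max().round(1),'z',k[:,2].min().round(1),np.percentile(k[:,2],95).round(1))
p,R,_=now(); plan(p+[0,0,110],R,6,-0.5)
```

```text
9.6 [ 510.8 -181.9   29. ] z [-0.115 -0.325 -0.938] y [ 0.945 -0.326 -0.003] q [-16.   16.3 100.5 -22.1  66.3  12.5] F [-0.1  0.6  0.1] 63.920151202950194 0.0
centre [-0.6 -4.  47.9] tau 110.2
[-0.29289517  0.55600732  0.10291643]
-4 4 x 14.4 19.6 z 45.8 60.2
4 24 x -21.1 19.0 z 40.5 66.4
12 64 x -17.8 17.1 z 40.9 67.6
20 32 x -13.9 14.1 z 52.5 66.0
28 32 x -14.8 14.9 z 49.8 66.0
36 38 x -15.6 14.6 z 50.7 65.4
44 77 x -15.1 16.6 z 42.4 65.8
52 21 x -17.0 16.8 z 40.7 50.6
-6.3 -0.1 -17.2 0 0 0 -0.5; -6.3 -0.1 -17.2 0 0 0 -0.5; -6.3 -0.1 -17.2 0 0 0 -0.5; -6.3 -0.1 -17.2 0 0 0 -0.5; -6.3 -0.1 -17.2 0 0 0 -0.5; -6.3 -0.1 -17.2 0 0 0 -0.5
```

{"method": "step_arm", "body": {
  "increments": "-2 0 -6 0 0 0 -0.5; -4 0 -11 0 0 0 -0.5; -6 0 -17 0 0 0 -0.5; -8 0 -22 0 0 0 -0.5; -8 0 -22 0 0 0 -0.5; -8 0 -22 0 0 0 -0.5; -8 0 -22 0 0 0 -0.5; -8 0 -22 0 0 0 -0.5"
}}

```text
clock: 10.32
tool_pos: [511.5, -181.0, 184.7]
orientation: [-179.9, 20.2, 71.1]
wrist_force: [0.5, -0.3, 0.0]
finger_gap: 64.2
grasp_force: 0.0
```

{"method": "step_arm", "body": {
  "increments": "-15 0 -35 0 0 0 -0.5; -25 0 -30 0 0 0 -0.5; -25 0 -30 0 0 0 -0.5; 0 0 0 0 0 0 -0.5; 0 0 0 0 0 0 -0.5"
}}

```text
clock: 10.73
tool_pos: [502.9, -208.4, 297.1]
orientation: [179.9, 20.2, 70.9]
wrist_force: [0.1, -0.4, -0.8]
finger_gap: 64.1
grasp_force: 0.0
```

Run:
```python
from h import *
show()
for nm in ('side','top'):
    c=cam(nm); np.savez(nm+'6.npz',**c); W=pts(c)
    if nm=='side': cv2.imwrite('pics/f.png',cv2.resize(c['image'][60:200,220:400],(720,560)))
    Q=rol(W).reshape(-1,3); q=Q[(abs(Q[:,0])<22)&(Q[:,1]>-70)&(Q[:,1]<56)&(Q[:,2]>45)&(Q[:,2]<85)]
    for a in range(-68,56,8):
        k=q[(q[:,1]>=a)&(q[:,1]<a+8)]
        if len(k)>2: print(nm,a,len(k),'x',k[:,0].min().round(1),k[:,0].max().round(1),'zmax',np.percentile(k[:,2],95).round(1))
    X,Y,Z=np.moveaxis(W,-1,0); k=W[(np.hypot(X-438,Y-85)<30)&(Z>90)&(Z<112)]
    if len(k): print('white',cv2.minEnclosingCircle(k[:,:2].astype(np.float32)))
```

```text
10.7333 [ 502.9 -208.4  297.1] z [-0.111 -0.327 -0.939] y [ 0.945 -0.326  0.001] q [-18.9   4.8  81.3 -20.2  93.6  -1.1] F [ 0.1 -0.4 -0.8] 64.1146536034167 0.0
side -68 20 x -17.5 18.1 zmax 60.1
side -52 22 x -16.0 19.4 zmax 69.9
side -44 46 x -20.1 17.6 zmax 70.5
side -36 44 x -20.7 19.3 zmax 70.6
side -28 38 x -21.5 20.2 zmax 71.4
side -20 48 x -18.4 19.4 zmax 71.7
side -12 44 x -19.8 20.5 zmax 72.1
side -4 47 x -20.3 19.8 zmax 70.2
side 4 58 x -20.9 19.0 zmax 72.2
side 12 57 x -17.6 17.0 zmax 69.1
side 20 33 x -15.0 13.4 zmax 67.2
side 28 33 x -14.3 14.7 zmax 67.1
side 36 42 x -15.3 14.6 zmax 67.2
side 44 69 x -15.2 16.2 zmax 65.5
side 52 15 x -17.4 17.0 zmax 50.9
white ((432.68658447265625, 83.95640563964844), 18.08437156677246)
top -68 42 x -20.6 21.7 zmax 62.1
top -60 11 x -6.4 9.9 zmax 54.6
top -52 24 x -17.5 19.4 zmax 72.1
top -44 54 x -19.4 19.8 zmax 73.3
top -36 56 x -19.5 21.7 zmax 72.5
top -28 55 x -19.1 20.0 zmax 72.9
top -20 51 x -18.6 20.7 zmax 73.0
top -12 55 x -19.0 20.6 zmax 73.9
top -4 57 x -18.6 21.4 zmax 72.4
top 4 56 x -19.5 21.4 zmax 71.7
top 12 48 x -17.1 19.7 zmax 72.3
top 20 38 x -13.7 14.7 zmax 66.7
top 28 15 x -14.7 14.0 zmax 68.5
white ((434.58184814453125, 84.5635986328125), 16.458599090576172)
```

View pics/f.png

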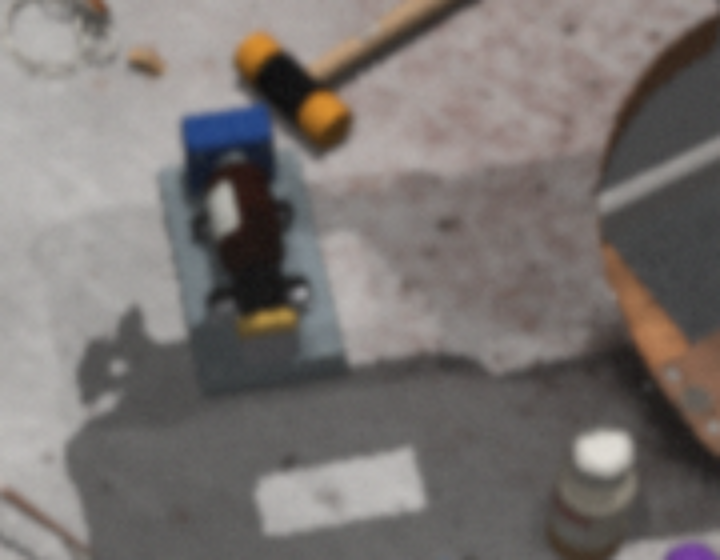

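The bottle lies level along the roller, with its cap at the brass nose (268,318). The white bottle is unmoved at (600,490). One check left: the position along the roller, from the foot edge.

Run:
```python
from h import *
for nm in ('top','side'):
    c=dict(np.load(nm+'6.npz')); im=c['image'].astype(int); Q=rol(pts(c))
    m=(abs(Q[...,0])<10)&(Q[...,2]>64)&(Q[...,2]<76)&(abs(Q[...,1])<64)
    print(nm,'foot',np.sort(Q[m][:,1])[:6].round(1),'cap',np.sort(Q[m][:,1])[-6:].round(1))
    r=(im[...,2]-im[...,0]>60)&(im[...,2]-im[...,1]>60)&(abs(Q[...,0])<25)&(abs(Q[...,1]+50)<20)&(Q[...,2]>25)&(Q[...,2]<58)
    print(' red',Q[r][:,1].round(1))
c=dict(np.load('side4.npz'));Q=rol(pts(c)); m=(abs(Q[...,0])<10)&(Q[...,2]>58)&(Q[...,2]<76)&(abs(Q[...,1])<64); print('before cap',np.sort(Q[m][:,1])[-6:].round(1))
c=dict(np.load('side6.npz'));Q=rol(pts(c)); m=(abs(Q[...,0])<10)&(Q[...,2]>58)&(Q[...,2]<76)&(abs(Q[...,1])<64); print('after cap',np.sort(Q[m][:,1])[-6:].round(1))
```

```text
top foot [-48.  -47.7 -47.6 -47.  -46.5 -46.1] cap [27.5 28.1 28.2 29.2 30.4 30.7]
 red [-53.9 -52.2 -52.6 -58.  -54.2 -52.3 -55.8 -53.4]
side foot [-50.2 -48.8 -48.1 -47.1 -46.1 -45.7] cap [44.5 44.6 46.8 47.2 47.2 48.4]
 red []
before cap [46.5 46.8 46.9 47.4 47.6 48.4]
after cap [48.  48.  48.2 48.4 48.6 49.1]
```

Foot is at about -49 and the cap at about +49, so the bottle is seated against the stop. Handing in.

```bash
python3 -c "
from bench import order; print(order.hand_in())"
```

```text
the job is handed in; nothing more can be done
None
```

The job is handed in, with no verdict returned: the brown bottle was released level on the roller wheels, clamped between the sprung pad and the end stop, the white-capped bottle still stood where it was, and the tablet and cuff were not approached.

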